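# Put the hole saws back in size order on their dowel rack

### The arm

A 6-joint arm with a two-finger parallel gripper is mounted at the origin on a cart in front of the work surface, level with it; the furniture and walls round the work are solid. World frame = base frame: x ahead of the robot, y to its left, z up, the work surface at z = 0. Lengths are in m, angles in rad, forces in N, time in s.
With the tool pointing down it reaches from about 0.375 to 0.975 m from the base axis. Payload 3.8 kg.
Tool frame: the origin (TCP) lies at the very end of the fingers, on their centre line; the grasp point (between the pads) lies bot.hold_point_z behind it (bot.hold_point_z is the distance from the TCP to the grasp point, in m); z points along the fingers, y is the line along which they close (so a half turn about z gives the same grasp; the last joint's range is limited). The gripper opens to 85 mm and grips with 20 to 120 N. Pads are 22 mm wide; open, the fingers measure 114 mm over their backs; the gripper's body (76 mm by 85 mm) begins 54 mm behind the grasp point. The pads swing forward as they close: fully open they stand 13 mm farther back than shut.
Start: joints at [1.287, 0.264, 1.604, -0, 1.274, -0.037], TCP at [0.165, 0.655, 0.231] pointing down, gripper open.
Joint ranges: [-2.63, 2.63], [-0.94, 2.18], [0.31, 2.57], [-1.31, 4.45], [0, 2.66], [-2.55, 2.55]. Speed limits (rad/s): [2.57, 2.57, 3.14, 3.14, 3.14, 3.14].

### API

Orientations are given as a rotation vector (axis times angle).
In Python, from workcell import bot gives the robot as it stands.
- The arm moves only by the tool advance, called after ">>>" by a JSON object that holds its "name" and its "arguments". Schema: {"type":"object","properties":{"deltas":{"type":"array","items":{"type":"array","items":{"type":"number"},"minItems":4,"maxItems":4},"minItems":1,"maxItems":5},"finger_gap":{"type":"number"},"squeeze":{"type":"number"},"only":{"type":"string"},"quiet":{"type":"boolean"},"lines":{"type":"string"}},"required":["deltas"],"additionalProperties":false}. deltas is a list of rows, 1 to 5 of them, each of 4 numbers: dx, dy, dz in m, then a turn about the tool's z in rad; each row shifts and turns the commanded pose from where the row before left it, along the tool's axes as they then stand; what a row does not reach is not made up. A row lasts 1/8 s, in which the tool goes at most 0.0625 m and 0.188 rad, less where a joint would pass 70% of its speed; a pose out of reach is approached as far as the arm can. finger_gap is the opening from 0.0 (shut) to 1.0 (fully open), set as the call begins (left out keeps the last). The fingers move at their own pace and stop on an object; squeeze is the grip in N (left out, the last holds). Time passes only in rows, so rows that do not move let the fingers close. The tool returns the time, the measured TCP pose, the force, the opening and the grip force at its end. only (a regular expression) keeps the lines of the reply that match it, lines (a string "A,B") keeps lines A to B, and quiet returns only ok. Input that does not fit is refused with a message, and nothing moves.
- bot.read_state(): the state, without advancing time (a new reading comes with each control period).
- bot.read_camera(name): name is "scene" or "top"; returns the picture (480x640x3 uint8, red, green, blue); there is no depth.
- bot.camera_info(name): a dict with "intrinsics" (3x3 intrinsics, pixels), "extrinsics" (4x4, takes a point from camera to world coordinates). Camera axes: x right, y down, z forward; pixel columns grow to the right and rows downward; lengths in m; the calibration is good to about 2 mm. A picture is of the moment at which its call begins. camera_info takes no time and is no camera call.
- bot.finish_job(): hands the job in; it is judged then, once.
The state is a dict: "time": time; "q": joint angles; "joint_vel": joint speeds; "joint_torque": joint torques, N m; "tool_pos": TCP position; "tcp_rot": TCP orientation; "wrist_force": force on the tool from outside, world axes, zero at the start; "torque": the same for the moment, N m; "width": opening from 0.0 (shut) to 1.0 (fully open); "grip_force": force on a finger pad.
Only numpy, scipy, OpenCV 4.12 (cv2) and the standard library are available. Lean on these libraries where they do the work, as an engineer would, in place of code of your own. Each camera call takes 0.05 s, during which the arm holds its last target. There are 200 camera calls.

### The job

The four hole saws were put back on the wrong dowels of their rack after the last job. Swap them round until they stand in order of size, the largest at the rack's wide end down to the smallest at its narrow end, each fully down on the board, teeth down, and centred over its dowel. Every dowel is taken, but a saw can stand on the clear bench beside the rack on the way; leave the tape measure where it is.

Things in the scene. Friction and masses are not known exactly. Their poses are not given: they have to be found in the camera images.
- saw_64: hole saw, the largest of the four: a round grey steel cup 64 mm in outside diameter and 46 mm tall, standing mouth (teeth) down, wall 2.4 mm, mouth 59.2 mm wide; its flat bright cap on top, 5 mm thick, has an 18 mm hole in the middle. Weighs 0.05 to 0.3 kg. Origin: centre of the toothed rim (the underside), z up. Can be gripped across its outside from above; its yaw does not matter.
- saw_51: hole saw, the second largest: a round grey steel cup 51 mm in outside diameter and 46 mm tall, standing mouth (teeth) down, wall 2.4 mm, mouth 46.2 mm wide; its flat bright cap on top, 5 mm thick, has an 18 mm hole in the middle. Weighs 0.05 to 0.3 kg. Origin: centre of the toothed rim (the underside), z up. Can be gripped across its outside from above; its yaw does not matter.
- saw_41: hole saw, the second smallest: a round grey steel cup 41 mm in outside diameter and 46 mm tall, standing mouth (teeth) down, wall 2.4 mm, mouth 36.2 mm wide; its flat bright cap on top, 5 mm thick, has an 18 mm hole in the middle. Weighs 0.05 to 0.3 kg. Origin: centre of the toothed rim (the underside), z up. Can be gripped across its outside from above; its yaw does not matter.
- saw_32: hole saw, the smallest: a round grey steel cup 32 mm in outside diameter and 46 mm tall, standing mouth (teeth) down, wall 2.4 mm, mouth 27.2 mm wide; its flat bright cap on top, 5 mm thick, has an 18 mm hole in the middle. Weighs 0.05 to 0.3 kg. Origin: centre of the toothed rim (the underside), z up. Can be gripped across its outside from above; its yaw does not matter.
- dowel_64: upright wooden dowel at the wide end of the rack, the place of the 64 mm saw: 10 mm thick, 32 mm tall, fixed to the rack at x = 123 mm of the rack, inside a dark circle of 64 mm scored on the board. Origin: centre of its foot, on the rack's top face. At the start another saw stands over it and hides it but for its end grain, seen through the hole in the cap.
- dowel_51: upright wooden dowel second from the wide end, the place of the 51 mm saw: 10 mm thick, 32 mm tall, fixed to the rack at x = 41 mm of the rack, inside a dark circle of 51 mm scored on the board. Origin: centre of its foot, on the rack's top face. At the start another saw stands over it and hides it but for its end grain, seen through the hole in the cap.
- dowel_41: upright wooden dowel second from the narrow end, the place of the 41 mm saw: 10 mm thick, 32 mm tall, fixed to the rack at x = -41 mm of the rack, inside a dark circle of 41 mm scored on the board. Origin: centre of its foot, on the rack's top face. At the start another saw stands over it and hides it but for its end grain, seen through the hole in the cap.
- dowel_32: upright wooden dowel at the narrow end of the rack, the place of the 32 mm saw: 10 mm thick, 32 mm tall, fixed to the rack at x = -123 mm of the rack, inside a dark circle of 32 mm scored on the board. Origin: centre of its foot, on the rack's top face. At the start another saw stands over it and hides it but for its end grain, seen through the hole in the cap.
- rack: fixed plywood board on the bench, 310 mm long, 18 mm thick, 108 mm wide at one end, tapering to 66 mm; the dowels stand 82 mm apart along its middle. Origin: middle of its underside (z = 0); x runs along the row to the wide end, y across. It lies turned any way. Beside the middle dowels the bench is clear on its +y side, out to 150 mm from the row; bystanders lie on its -y side.
- tape_measure: yellow tape measure standing on its edge on the bench beside the rack, 37 x 77 x 63 mm (x, y, z), about 110 mm from the dowel row on the rack's -y side. Origin: centre of its underside. A bystander.

How it is judged:
At the end, for the whole second after the job is handed in: Each hole saw stands at rest over the dowel of its own size (largest at the wide end, then in order to the smallest at the narrow end): its centre within 15 mm of the dowel's, its rim down on the board (within 4 mm), upright within 0.08 rad (horizontal distance between saw_64 and dowel_64 below 0.015 m and z of saw_64 in the frame of dowel_64 below 0.004 m and angle between each of saw_64, saw_51, saw_41, saw_32's own z axis and vertical below 0.08 rad and linear speed of each of saw_64, saw_51, saw_41, saw_32 below 0.02 m/s and horizontal distance between saw_51 and dowel_51 below 0.015 m and z of saw_51 in the frame of dowel_51 below 0.004 m and horizontal distance between saw_41 and dowel_41 below 0.015 m and z of saw_41 in the frame of dowel_41 below 0.004 m and horizontal distance between saw_32 and dowel_32 below 0.015 m and z of saw_32 in the frame of dowel_32 below 0.004 m); the robot touches nothing.
It fails at once if the tape measure is pushed more than 20 mm from where it was (distance of tape_measure from where it was at the start of the episode above 0.02 m).
It also fails if it takes over 102 s, if anything falls off the work surface, if the arm or the gripper's body presses on something with over 40 N, if the wrist force passes 120 N, or if a joint passes its speed limit or range.

## Working session

There is one attempt and no reset: what is moved stays moved. The work goes in short steps, Python scripts to look and compute and a tool call to move; the robot and the scene stay as the last step left them, time stands still between calls to the robot, and variables do not carry over. Pictures are saved under pics/ and viewed, at most 14 in all, crops included, and the job is handed in when it is done.

```bash
ls; mkdir -p pics; python3 - <<'E'
from workcell import bot
import cv2,numpy as np
for n in("scene","top"):
    cv2.imwrite(f"pics/{n}0.png",bot.read_camera(n)[:,:,::-1]); i=bot.camera_info(n); print(n,np.round(i["intrinsics"],1).tolist(),np.round(i["extrinsics"],4).tolist())
s=bot.read_state();print(s["time"],s["tool_pos"],s["tcp_rot"],s["width"],bot.hold_point_z)
E
```

```text
pics
workcell.py
scene [[534.6, 0.0, 317.7], [0.0, 534.6, 229.5], [0.0, 0.0, 1.0]] [[0.6927, -0.5316, 0.4874, 0.1549], [-0.7211, -0.5258, 0.4512, -0.2722], [0.0164, -0.664, -0.7476, 0.703], [0.0, 0.0, 0.0, 1.0]]
top [[607.2, 0.0, 317.5], [0.0, 607.2, 237.6], [0.0, 0.0, 1.0]] [[-0.0433, -0.9759, 0.2137, 0.3757], [-0.9991, 0.0422, -0.0095, 0.1032], [0.0003, -0.2139, -0.9769, 0.9153], [0.0, 0.0, 0.0, 1.0]]
0.1 [0.16470881 0.65389557 0.23006589] [-0.38665377 -3.11735464  0.00321122] 1.0035463165547907 0.0187
```

View pics/scene0.png

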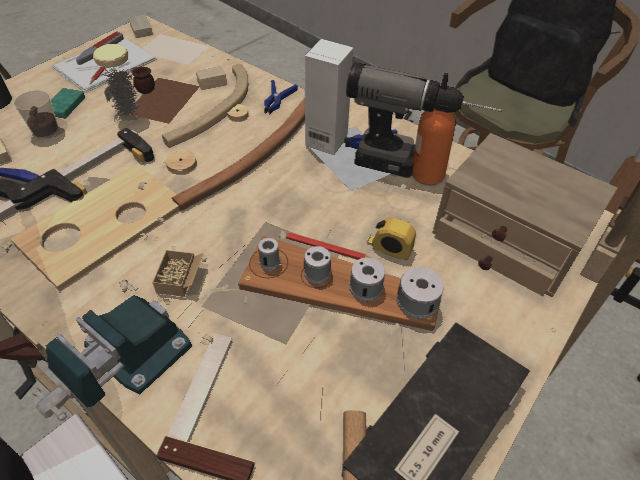

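View pics/top0.png

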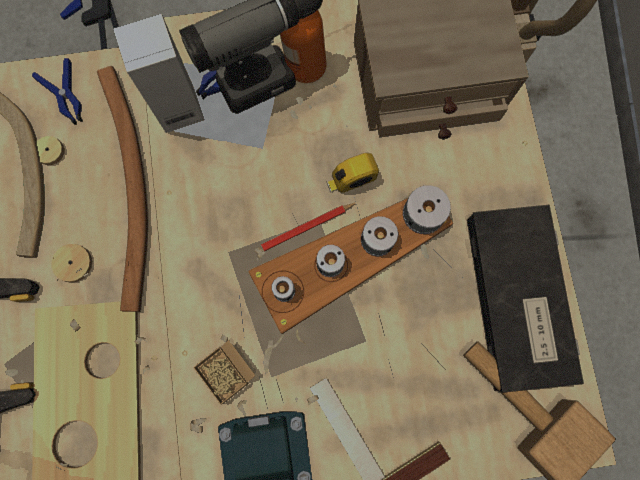

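The scene image shows four saws on the rack at about (268,252), (317,262), (367,280) and (420,292). The top image shows them at (283,288), (331,261), (380,236) and (428,207). The wide end, with the large scored circle, is at left in the top view. The order there is 32, 41, 51, 64, so the row is fully reversed. Next I'll zoom in to get exact pixels.

```bash
python3 - <<'E'
import cv2
a=cv2.imread("pics/top0.png")[175:335,240:460];cv2.imwrite("pics/topc.png",cv2.resize(a,None,fx=3.6,fy=3.6,interpolation=cv2.INTER_CUBIC))
a=cv2.imread("pics/scene0.png")[220:340,235:445];cv2.imwrite("pics/scenec.png",cv2.resize(a,None,fx=3.8,fy=3.8,interpolation=cv2.INTER_CUBIC))
E
```

```text
(no output)
```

View pics/topc.png

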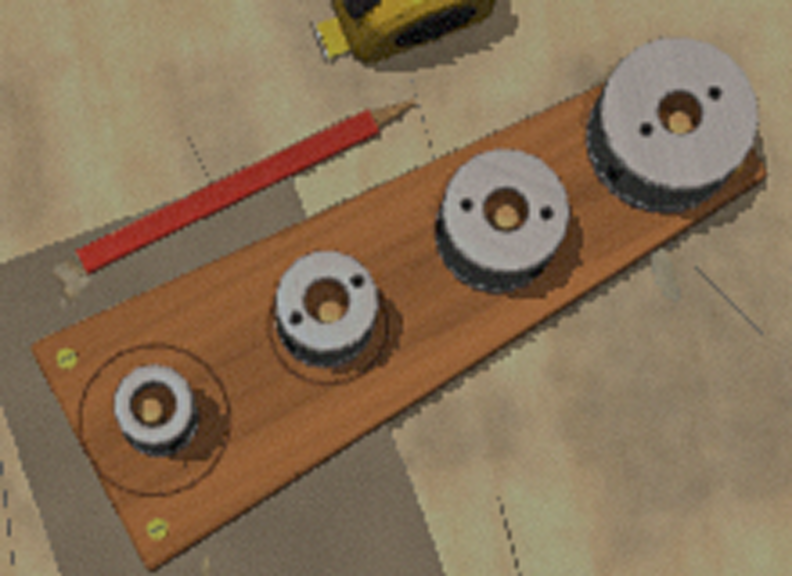

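View pics/scenec.png

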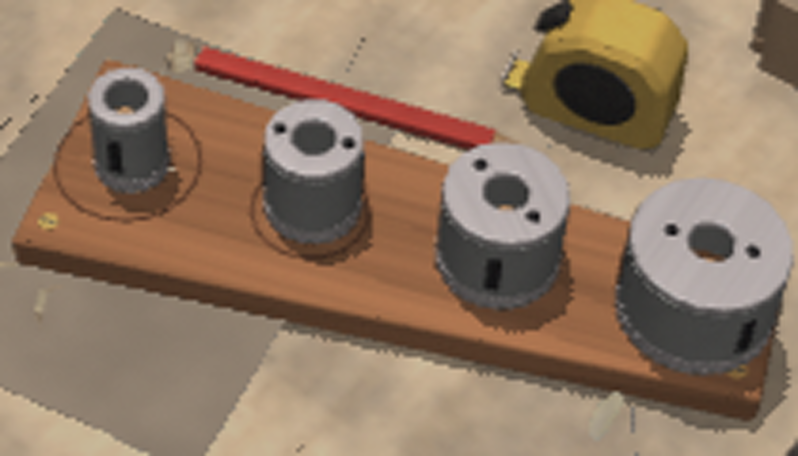

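The top crop shows the cap centres at about (154,407), (327,301), (505,211) and (679,113). The dowel ends are at (152,411), (330,312), (508,216) and (679,123). In the scene crop the caps are at (127,97), (315,137), (505,192) and (711,243). I'll triangulate these.

```bash
cat > h.py <<'E'
import numpy as np
from workcell import bot
def ray(n,u,v):
    i=bot.camera_info(n);T=np.array(i["extrinsics"]);d=T[:3,:3]@np.linalg.inv(i["intrinsics"])@[u,v,1]
    return T[:3,3],d/np.linalg.norm(d)
def plane(n,u,v,z):
    o,d=ray(n,u,v);return o+d*(z-o[2])/d[2]
def tri(p,q):
    a,d=ray("top",*p);b,e=ray("scene",*q)
    s,t=np.linalg.lstsq(np.c_[d,-e],b-a,rcond=None)[0];P,Q=a+s*d,b+t*e
    return (P+Q)/2,np.linalg.norm(P-Q)
def crop(p,s,o): return [(p[0]+.5)/s-.5+o[0],(p[1]+.5)/s-.5+o[1]]
def pix(n,P):
    i=bot.camera_info(n);T=np.linalg.inv(i["extrinsics"]);c=np.array(i["intrinsics"])@(T[:3,:3]@P+T[:3,3]);return c[:2]/c[2]
E
python3 - <<'E'
from h import *
tc=[(154,407),(327,301),(505,210.5),(679,113)];sc=[(127,97),(315,137),(505,192),(711,243)]
dw=[(152,411),(330,312),(508,216),(679,123)]
P=[]
for t,s,d in zip(tc,sc,dw):
    p,e=tri(crop(t,3.6,(240,175)),crop(s,3.8,(235,220)));P.append(p)
    print("cap",p.round(4),"gap",round(e,4),"top@64",plane("top",*crop(t,3.6,(240,175)),.064)[:2].round(4),"scene@64",plane("scene",*crop(s,3.8,(235,220)),.064)[:2].round(4),"dowel",plane("top",*crop(d,3.6,(240,175)),.05)[:2].round(4))
D=np.array([plane("top",*crop(d,3.6,(240,175)),.05) for d in dw])
print(np.linalg.norm(np.diff(D,axis=0),axis=1)); v=D[0]-D[3];print(np.arctan2(v[1],v[0]),"screw/corners",[plane("top",*crop(c,3.6,(240,175)),.018)[:2].round(3) for c in [(34,347),(151,570),(155,419)]])
s=bot.read_state();print(s["tool_pos"],s["tcp_rot"])
from scipy.spatial.transform import Rotation as R
print(R.from_rotvec(s["tcp_rot"]).as_matrix().round(3))
E
```

```text
cap [0.4929 0.1467 0.0635] gap 0.0025 top@64 [0.4918 0.1474] scene@64 [0.4937 0.1458] dowel [0.4921 0.149 ]
cap [0.5319 0.0771 0.0638] gap 0.0021 top@64 [0.531  0.0777] scene@64 [0.5327 0.0765] dowel [0.529  0.0763]
cap [0.5653 0.0044 0.0631] gap 0.0012 top@64 [0.5646 0.0049] scene@64 [0.5653 0.0038] dowel [0.5654 0.0022]
cap [ 0.6027 -0.0686  0.0628] gap 0.0014 top@64 [ 0.6018 -0.0678] scene@64 [ 0.6025 -0.0693] dowel [ 0.6013 -0.0703]
[0.08150158 0.0824945  0.08093267]
2.0327867412842857 screw/corners [array([0.525, 0.199]), array([0.432, 0.153]), array([0.493, 0.15 ])]
[0.16470881 0.65389557 0.23006589] [-0.38665377 -3.11735464  0.00321122]
[[-0.97   0.244 -0.001]
 [ 0.244  0.97  -0.002]
 [ 0.    -0.002 -1.   ]]
```

```bash
cat >> h.py <<'E'
from scipy.spatial.transform import Rotation as R
C=np.array([.5475,.0387]);A=2.0328;ex=np.array([np.cos(A),np.sin(A)]);ey=np.array([-ex[1],ex[0]])
def go(x,y,z):  # TCP target in rack frame (z world) -> tool-axis shift
    s=bot.read_state();M=R.from_rotvec(s["tcp_rot"]).as_matrix();p=np.r_[C+x*ex+y*ey,z]-s["tool_pos"]
    w=np.arctan2(-M[0,1]*ex[0]-M[1,1]*ex[1],-M[0,1]*ey[0]-M[1,1]*ey[1])
    print("shift",(M.T@p).round(4),"yaw err",w.round(4),"t",s["time"],"w",round(s["width"],3),"tilt z",M[:,2].round(3))
E
```

>>> {"name": "advance", "arguments": {"deltas": [[0, 0, 0, 0.1724], [0, 0, 0, 0.1724], [0, 0, 0, 0.1724], [0, 0, 0, 0.1724], [0, 0, 0, 0.1724]], "finger_gap": 1.0, "squeeze": 40}}

```text
time: 0.72
tool_pos: [0.1648, 0.6541, 0.2305]
tcp_rot: [1.661, 2.666, -0.002]
wrist_force: [0.4, 0.3, 0.7]
width: 0.999
grip_force: 0.0
```

>>> {"name": "advance", "arguments": {"deltas": [[0, 0, 0, 0]]}}

```text
time: 0.85
tool_pos: [0.1648, 0.6542, 0.2306]
tcp_rot: [1.651, 2.672, -0.002]
wrist_force: [0.8, -0.5, -0.2]
width: 1.0
grip_force: 0.0
```

```bash
python3 -c "from h import *;go(.123,0,.11)"
```

```text
shift [-0.5986  0.0672  0.1211] yaw err -0.0019 t 0.85 w 1.0 tilt z [-0.    -0.001 -1.   ]
```

>>> {"name": "advance", "arguments": {"deltas": [[-0.06, 0.0067, 0, 0], [-0.06, 0.0067, 0, 0], [-0.06, 0.0067, 0, 0], [-0.06, 0.0067, 0, 0], [-0.06, 0.0067, 0, 0]]}}

```text
time: 1.48
tool_pos: [0.3293, 0.3992, 0.2312]
tcp_rot: [1.648, 2.674, 0.0]
wrist_force: [0.1, 1.2, -0.6]
width: 1.001
grip_force: 0.0
```

>>> {"name": "advance", "arguments": {"deltas": [[-0.06, 0.0067, 0.02, 0], [-0.06, 0.0067, 0.02, 0], [-0.06, 0.0067, 0.02, 0], [-0.06, 0.0067, 0.03, 0], [-0.0586, 0.0067, 0.03, 0]]}}

```text
time: 2.1
tool_pos: [0.4869, 0.156, 0.1158]
tcp_rot: [1.649, 2.673, 0.002]
wrist_force: [1.6, 2.0, -0.0]
width: 1.0
grip_force: 0.0
```

>>> {"name": "advance", "arguments": {"deltas": [[0, 0, 0, 0], [0, 0, 0, 0]]}}

```text
time: 2.35
tool_pos: [0.4856, 0.1577, 0.1162]
tcp_rot: [-1.652, -2.671, 0.0]
wrist_force: [-0.3, 0.5, -0.9]
width: 0.997
grip_force: 0.0
```

```bash
python3 - <<'E'
from h import *
go(.123,0,.034)
import cv2
cv2.imwrite("pics/s1.png",bot.read_camera("scene")[150:390,180:500,::-1].repeat(2,0).repeat(2,1))
E
```

```text
shift [-0.0112  0.0024  0.0822] yaw err -0.0007 t 2.35 w 0.997 tilt z [-0.001  0.    -1.   ]
```

View pics/s1.png

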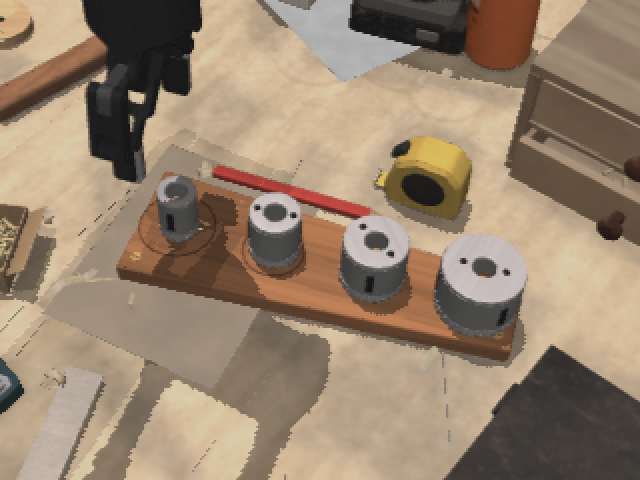

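The picture shows the saw cap at crop (177,188) and the finger tips at about (125,175) and (180,92). I'll check that against the projection.

```bash
python3 - <<'E'
from h import *
p=np.array(bot.read_state()["tool_pos"])
for s in(-.05,0,.05): print((2*(pix("scene",p+[*(s*ey),.013])-[180,150])).round())
E
```

```text
[176.  84.]
[152. 129.]
[125. 179.]
```

>>> {"name": "advance", "arguments": {"deltas": [[-0.0112, 0.0024, 0.01, 0], [0, 0, 0, 0]]}}

```text
time: 2.65
tool_pos: [0.4927, 0.149, 0.1058]
tcp_rot: [-1.652, -2.672, 0.001]
wrist_force: [-1.1, -0.4, 0.6]
width: 1.001
grip_force: 0.0
```

```bash
python3 -c "from h import *;go(.123,0,.034)"
```

```text
shift [-0.0002 -0.0001  0.0718] yaw err -0.0016 t 2.65 w 1.001 tilt z [-0. -0. -1.]
```

>>> {"name": "advance", "arguments": {"deltas": [[-0.002, 0, 0.036, 0], [0, 0, 0.036, 0], [0, 0, 0, 0]]}}

```text
time: 3.02
tool_pos: [0.4906, 0.1466, 0.0315]
tcp_rot: [-1.65, -2.668, 0.008]
wrist_force: [-0.8, -0.5, -0.4]
width: 1.0
grip_force: 0.0
```

>>> {"name": "advance", "arguments": {"deltas": [[0, 0, 0, 0], [0, 0, 0, 0], [0, 0, 0, 0], [0, 0, 0, 0], [0, 0, 0, 0]], "finger_gap": 0.0, "squeeze": 40}}

```text
time: 3.65
tool_pos: [0.4951, 0.1472, 0.0359]
tcp_rot: [1.653, 2.67, 0.003]
wrist_force: [-1.2, -0.0, 6.3]
width: 0.366
grip_force: 39.3
```

>>> {"name": "advance", "arguments": {"deltas": [[0, 0, 0, 0], [0, 0, 0, 0]]}}

```text
time: 3.9
tool_pos: [0.4951, 0.1472, 0.0359]
tcp_rot: [1.653, 2.67, 0.003]
wrist_force: [-1.1, -0.2, 6.3]
width: 0.367
grip_force: 39.3
```

```bash
python3 -c "from h import *;go(-.041,.105,.1)"
```

```text
shift [-0.1615 -0.1063 -0.0643] yaw err 0.0 t 3.9 w 0.367 tilt z [ 0.002  0.001 -1.   ]
```

>>> {"name": "advance", "arguments": {"deltas": [[0, 0, -0.025, 0], [0, 0, -0.04, 0], [-0.05, -0.035, 0, 0], [-0.055, -0.035, 0, 0], [-0.0565, -0.0363, 0, 0]]}}

```text
time: 4.53
tool_pos: [0.4713, -0.0392, 0.0998]
tcp_rot: [1.651, 2.671, 0.001]
wrist_force: [0.5, 0.3, -1.3]
width: 0.368
grip_force: 40.0
```

>>> {"name": "advance", "arguments": {"deltas": [[0, 0, 0, 0], [0, 0, 0, 0]]}}

```text
time: 4.78
tool_pos: [0.4715, -0.0378, 0.0993]
tcp_rot: [1.656, 2.67, 0.001]
wrist_force: [0.1, 0.5, -1.2]
width: 0.364
grip_force: 40.0
```

```bash
python3 -c "from h import *;go(-.041,.105,.019)"
```

```text
shift [-0.0064 -0.0029  0.0803] yaw err 0.0017 t 4.775 w 0.364 tilt z [ 0.     0.001 -1.   ]
```

>>> {"name": "advance", "arguments": {"deltas": [[-0.0064, -0.003, 0.04, 0], [0, 0, 0.03, 0], [0, 0, 0.007, 0], [0, 0, 0.003, 0], [0, 0, 0, 0]]}}

```text
time: 5.4
tool_pos: [0.4728, -0.0443, 0.0201]
tcp_rot: [1.652, 2.671, 0.001]
wrist_force: [0.6, -0.7, -0.2]
width: 0.369
grip_force: 40.0
```

>>> {"name": "advance", "arguments": {"deltas": [[0, 0, 0, 0]]}}

```text
time: 5.52
tool_pos: [0.4728, -0.0448, 0.0204]
tcp_rot: [1.652, 2.67, 0.001]
wrist_force: [0.9, -0.0, -1.1]
width: 0.366
grip_force: 40.0
```

>>> {"name": "advance", "arguments": {"deltas": [[0, 0, 0.002, 0], [0, 0, 0, 0]]}}

```text
time: 5.78
tool_pos: [0.4725, -0.045, 0.0179]
tcp_rot: [1.653, 2.669, 0.001]
wrist_force: [0.2, 1.1, 1.7]
width: 0.365
grip_force: 40.3
```

>>> {"name": "advance", "arguments": {"deltas": [[0, 0, 0.0015, 0], [0, 0, 0, 0]]}}

```text
time: 6.02
tool_pos: [0.4727, -0.045, 0.0178]
tcp_rot: [1.654, 2.67, 0.001]
wrist_force: [-5.0, 0.9, 15.5]
width: 0.368
grip_force: 41.4
```

>>> {"name": "advance", "arguments": {"deltas": [[0, 0, -0.001, 0], [0, 0, 0, 0], [0, 0, 0, 0], [0, 0, 0, 0]], "finger_gap": 1.0}}

```text
time: 6.52
tool_pos: [0.4714, -0.0448, 0.0164]
tcp_rot: [-1.654, -2.671, 0.0]
wrist_force: [-0.4, 0.9, 0.1]
width: 1.0
grip_force: 0.0
```

>>> {"name": "advance", "arguments": {"deltas": [[0, 0, -0.05, 0], [0, 0, -0.055, 0], [-0.041, 0.053, 0, 0], [-0.041, 0.053, 0, 0], [0, 0, 0, 0]]}}

```text
time: 7.15
tool_pos: [0.598, -0.0701, 0.1211]
tcp_rot: [1.654, 2.669, 0.001]
wrist_force: [0.0, 0.7, -0.3]
width: 1.001
grip_force: 0.0
```

>>> {"name": "advance", "arguments": {"deltas": [[0, 0, 0, 0]]}}

```text
time: 7.28
tool_pos: [0.5932, -0.0691, 0.1205]
tcp_rot: [-1.653, -2.669, 0.002]
wrist_force: [-0.3, 0.3, -0.5]
width: 1.005
grip_force: 0.0
```

```bash
python3 -c "from h import *;go(-.122,-.0003,.034)"
```

```text
shift [-0.0053  0.0076  0.0864] yaw err 0.0001 t 7.275 w 1.005 tilt z [-0.003  0.    -1.   ]
```

>>> {"name": "advance", "arguments": {"deltas": [[-0.005, 0.0076, 0.02, 0], [0, 0, 0, 0], [0, 0, 0.035, 0], [0, 0, 0.035, 0], [0, 0, 0, 0]]}}

```text
time: 7.9
tool_pos: [0.5993, -0.0696, 0.0284]
tcp_rot: [-1.65, -2.665, 0.005]
wrist_force: [0.1, -0.7, -0.3]
width: 0.999
grip_force: 0.0
```

```bash
python3 -c "from h import *;go(-.122,-.0005,.031)"
```

```text
shift [-0.0019  0.0024 -0.0026] yaw err -0.0001 t 7.9 w 0.999 tilt z [-0.008  0.001 -1.   ]
```

>>> {"name": "advance", "arguments": {"deltas": [[0, 0, 0, 0], [0, 0, 0, 0], [0, 0, 0, 0], [0, 0, 0, 0]], "finger_gap": 0.0, "squeeze": 50}}

```text
time: 8.4
tool_pos: [0.605, -0.0706, 0.0339]
tcp_rot: [1.652, 2.668, 0.002]
wrist_force: [0.7, -0.3, 6.8]
width: 0.725
grip_force: 56.2
```

```bash
python3 -c "from h import *;go(.123,0,.031)"
```

```text
shift [ 0.2464 -0.0028  0.0023] yaw err -0.0 t 8.4 w 0.725 tilt z [ 0.004 -0.001 -1.   ]
```

>>> {"name": "advance", "arguments": {"deltas": [[0, 0, -0.025, 0], [0, 0, -0.05, 0], [0.06, 0, 0, 0], [0.06, 0, 0, 0], [0.06, 0, 0, 0]]}}

```text
time: 9.02
tool_pos: [0.5217, 0.092, 0.1066]
tcp_rot: [-1.655, -2.67, -0.0]
wrist_force: [-0.2, 0.7, -2.2]
width: 0.721
grip_force: 55.6
```

>>> {"name": "advance", "arguments": {"deltas": [[0.05, 0, 0, 0], [0.015, 0, 0, 0], [0, 0, 0, 0], [0, 0, 0, 0]]}}

```text
time: 9.52
tool_pos: [0.4947, 0.1481, 0.1067]
tcp_rot: [1.654, 2.67, -0.0]
wrist_force: [0.4, 0.1, -2.0]
width: 0.721
grip_force: 55.6
```

```bash
python3 -c "from h import *;go(.123,0,.055)"
```

```text
shift [ 0.0016 -0.0015  0.0517] yaw err 0.0007 t 9.525 w 0.721 tilt z [ 0.    -0.001 -1.   ]
```

>>> {"name": "advance", "arguments": {"deltas": [[0.0016, -0.0015, 0.03, 0], [0, 0, 0.03, 0], [0, 0, 0.006, 0], [0, 0, 0, 0]]}}

```text
time: 10.02
tool_pos: [0.4925, 0.1489, 0.0406]
tcp_rot: [-1.656, -2.67, 0.001]
wrist_force: [-0.2, -0.2, -2.6]
width: 0.721
grip_force: 55.6
```

>>> {"name": "advance", "arguments": {"deltas": [[0, 0, 0.003, 0], [0, 0, 0, 0]]}}

```text
time: 10.28
tool_pos: [0.4929, 0.1499, 0.0386]
tcp_rot: [1.653, 2.67, 0.002]
wrist_force: [-0.2, 0.2, -2.0]
width: 0.721
grip_force: 55.6
```

>>> {"name": "advance", "arguments": {"deltas": [[0, 0, 0.002, 0], [0, 0, 0, 0]]}}

```text
time: 10.52
tool_pos: [0.492, 0.1499, 0.0358]
tcp_rot: [1.653, 2.671, 0.0]
wrist_force: [-1.2, 0.2, -3.1]
width: 0.722
grip_force: 55.6
```

>>> {"name": "advance", "arguments": {"deltas": [[0, 0, 0.002, 0], [0, 0, 0, 0]]}}

```text
time: 10.78
tool_pos: [0.4922, 0.1499, 0.0339]
tcp_rot: [1.654, 2.671, 0.0]
wrist_force: [-1.2, 0.4, -0.2]
width: 0.718
grip_force: 55.8
```

>>> {"name": "advance", "arguments": {"deltas": [[0, 0, 0.001, 0], [0, 0, 0, 0]]}}

```text
time: 11.02
tool_pos: [0.4922, 0.1499, 0.0338]
tcp_rot: [1.654, 2.671, 0.0]
wrist_force: [-3.9, -0.9, 8.2]
width: 0.722
grip_force: 56.9
```

>>> {"name": "advance", "arguments": {"deltas": [[0, 0, 0, 0], [0, 0, 0, 0], [0, 0, 0, 0]], "finger_gap": 1.0}}

```text
time: 11.4
tool_pos: [0.492, 0.1498, 0.0326]
tcp_rot: [1.654, 2.671, -0.0]
wrist_force: [-0.0, 0.1, 0.4]
width: 0.998
grip_force: 0.0
```

>>> {"name": "advance", "arguments": {"deltas": [[0, 0, -0.04, 0], [0, 0, -0.045, 0], [-0.055, -0.035, 0, 0], [-0.055, -0.035, 0, 0], [-0.054, -0.034, 0, 0]]}}

```text
time: 12.02
tool_pos: [0.4726, -0.0382, 0.118]
tcp_rot: [1.652, 2.671, 0.001]
wrist_force: [1.2, -0.1, -0.8]
width: 0.998
grip_force: 0.0
```

>>> {"name": "advance", "arguments": {"deltas": [[0, 0, 0, 0], [0, 0, 0, 0]]}}

```text
time: 12.28
tool_pos: [0.4727, -0.0367, 0.1176]
tcp_rot: [-1.656, -2.669, -0.001]
wrist_force: [-0.2, 0.4, 0.2]
width: 1.0
grip_force: 0.0
```

```bash
python3 -c "from h import *;go(-.0415,.1043,.016)"
```

```text
shift [-0.0074 -0.0037  0.1016] yaw err 0.0016 t 12.275 w 1.0 tilt z [-0.     0.001 -1.   ]
```

>>> {"name": "advance", "arguments": {"deltas": [[-0.0074, -0.0037, 0.03, 0], [0, 0, 0.035, 0], [0, 0, 0.0355, 0], [0, 0, 0, 0]]}}

```text
time: 12.78
tool_pos: [0.4696, -0.0428, 0.0144]
tcp_rot: [-1.647, -2.667, 0.004]
wrist_force: [-0.4, 0.1, 0.7]
width: 1.001
grip_force: 0.0
```

>>> {"name": "advance", "arguments": {"deltas": [[0, 0, 0, 0], [0, 0, 0, 0], [0, 0, 0, 0], [0, 0, 0, 0], [0, 0, 0, 0]], "finger_gap": 0.0, "squeeze": 40}}

```text
time: 13.4
tool_pos: [0.4741, -0.0451, 0.0188]
tcp_rot: [1.653, 2.669, 0.002]
wrist_force: [0.2, 1.4, 6.3]
width: 0.368
grip_force: 39.3
```

>>> {"name": "advance", "arguments": {"deltas": [[0, 0, -0.05, 0], [0, 0, -0.04, 0], [0, 0, 0, 0], [0, 0, 0, 0]]}}

```text
time: 13.9
tool_pos: [0.4722, -0.045, 0.1069]
tcp_rot: [-1.654, -2.671, 0.0]
wrist_force: [0.1, -0.7, -1.5]
width: 0.366
grip_force: 40.1
```

```bash
python3 -c "from h import *;go(-.123,0,.036)"
```

```text
shift [-0.0816  0.1048  0.0709] yaw err 0.0002 t 13.9 w 0.366 tilt z [-0.  0. -1.]
```

>>> {"name": "advance", "arguments": {"deltas": [[-0.035, 0.045, 0, 0], [-0.035, 0.045, 0, 0], [-0.012, 0.015, 0, 0], [0, 0, 0, 0], [0, 0, 0, 0]]}}

```text
time: 14.52
tool_pos: [0.6009, -0.0712, 0.1051]
tcp_rot: [-1.652, -2.667, 0.003]
wrist_force: [-0.3, -0.2, -1.6]
width: 0.367
grip_force: 40.2
```

```bash
python3 -c "from h import *;go(-.123,0,.042)"
```

```text
shift [-0.001   0.0014  0.0631] yaw err 0.0001 t 14.525 w 0.367 tilt z [-0.004  0.001 -1.   ]
```

>>> {"name": "advance", "arguments": {"deltas": [[-0.001, 0.0014, 0.03, 0], [0, 0, 0.025, 0], [0, 0, 0.01, 0], [0, 0, 0, 0], [0, 0, 0, 0]]}}

```text
time: 15.15
tool_pos: [0.6056, -0.0719, 0.0434]
tcp_rot: [1.653, 2.67, 0.001]
wrist_force: [0.5, 0.8, -1.2]
width: 0.365
grip_force: 40.2
```

>>> {"name": "advance", "arguments": {"deltas": [[0, 0, 0.003, 0], [0, 0, 0, 0]]}}

```text
time: 15.4
tool_pos: [0.6052, -0.0719, 0.0396]
tcp_rot: [1.654, 2.67, 0.0]
wrist_force: [-0.5, -0.4, -0.4]
width: 0.37
grip_force: 40.2
```

```bash
python3 -c "from h import *;go(-.123,0,.036)"
```

```text
shift [ 0.0018 -0.0024  0.0036] yaw err 0.0 t 15.4 w 0.37 tilt z [ 0.001 -0.    -1.   ]
```

>>> {"name": "advance", "arguments": {"deltas": [[0.0018, -0.0024, 0.0025, 0], [0, 0, 0, 0]]}}

```text
time: 15.65
tool_pos: [0.6022, -0.0713, 0.0369]
tcp_rot: [1.654, 2.67, 0.001]
wrist_force: [0.4, -0.0, -0.0]
width: 0.367
grip_force: 40.2
```

>>> {"name": "advance", "arguments": {"deltas": [[0, 0, 0.002, 0], [0, 0, 0, 0]]}}

```text
time: 15.9
tool_pos: [0.6023, -0.0714, 0.0368]
tcp_rot: [1.654, 2.671, -0.0]
wrist_force: [-4.8, 0.2, 11.8]
width: 0.364
grip_force: 41.3
```

>>> {"name": "advance", "arguments": {"deltas": [[0, 0, 0.001, 0], [0, 0, 0, 0]]}}

```text
time: 16.15
tool_pos: [0.6024, -0.0714, 0.0367]
tcp_rot: [1.654, 2.671, -0.0]
wrist_force: [-6.1, 0.8, 16.6]
width: 0.365
grip_force: 41.8
```

```bash
python3 -c "from h import *;go(-.123,0,.036)"
```

```text
shift [ 0.     -0.      0.0007] yaw err -0.0001 t 16.15 w 0.365 tilt z [ 0. -0. -1.]
```

>>> {"name": "advance", "arguments": {"deltas": [[0, 0, -0.001, 0], [0, 0, 0, 0], [0, 0, 0, 0], [0, 0, 0, 0]], "finger_gap": 1.0}}

```text
time: 16.65
tool_pos: [0.6017, -0.0713, 0.0342]
tcp_rot: [-1.653, -2.67, 0.0]
wrist_force: [0.1, -0.7, 0.1]
width: 1.003
grip_force: 0.0
```

>>> {"name": "advance", "arguments": {"deltas": [[0, 0, -0.04, 0], [0, 0, -0.045, 0], [0.06, 0, 0, 0], [0.06, 0, 0, 0], [0.044, 0.0025, 0, 0]]}}

```text
time: 17.27
tool_pos: [0.5297, 0.0781, 0.1195]
tcp_rot: [-1.653, -2.671, 0.0]
wrist_force: [1.7, 1.0, -0.1]
width: 1.003
grip_force: 0.0
```

>>> {"name": "advance", "arguments": {"deltas": [[0, 0, 0, 0], [0, 0, 0, 0]]}}

```text
time: 17.52
tool_pos: [0.5314, 0.0765, 0.1197]
tcp_rot: [1.652, 2.671, -0.0]
wrist_force: [-0.2, -0.4, -0.4]
width: 0.997
grip_force: 0.0
```

```bash
python3 - <<'E'
from h import *
go(.041,-.0025,.033)
import cv2
cv2.imwrite("pics/s2.png",bot.read_camera("scene")[150:390,180:500,::-1].repeat(2,0).repeat(2,1))
E
```

```text
shift [0.0001 0.0001 0.0867] yaw err -0.0009 t 17.525 w 0.997 tilt z [ 0. -0. -1.]
```

View pics/s2.png

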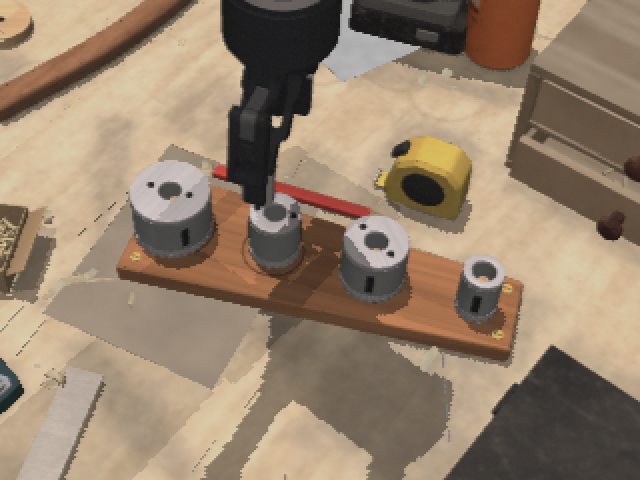

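The 64 mm saw now stands at crop (172,210) on the wide end and the 32 mm saw at (480,290) on the narrow end. Both are upright and fully down. The gripper is above the 41 mm saw at (275,215), so I'll pick that and park it.

>>> {"name": "advance", "arguments": {"deltas": [[0, 0, 0.03, 0], [0, 0, 0.03, 0], [0, 0, 0.0265, 0], [0, 0, 0, 0]]}}

```text
time: 18.08
tool_pos: [0.5293, 0.0751, 0.0308]
tcp_rot: [-1.654, -2.666, 0.005]
wrist_force: [0.8, 0.2, 0.5]
width: 1.003
grip_force: 0.0
```

>>> {"name": "advance", "arguments": {"deltas": [[0, 0, 0, 0], [0, 0, 0, 0], [0, 0, 0, 0], [0, 0, 0, 0], [0, 0, 0, 0]], "finger_gap": 0.0, "squeeze": 40}}

```text
time: 18.7
tool_pos: [0.5327, 0.0766, 0.0349]
tcp_rot: [1.652, 2.669, 0.003]
wrist_force: [-0.3, -1.0, 7.2]
width: 0.46
grip_force: 40.6
```

>>> {"name": "advance", "arguments": {"deltas": [[0, 0, -0.03, 0], [0, 0, -0.045, 0], [0, 0, 0, 0]]}}

```text
time: 19.08
tool_pos: [0.5344, 0.0771, 0.1124]
tcp_rot: [1.65, 2.666, 0.008]
wrist_force: [0.5, -0.1, -1.3]
width: 0.461
grip_force: 41.1
```

```bash
python3 -c "from h import *;go(.0,.105,.1)"
```

```text
shift [-0.0401 -0.1105  0.0116] yaw err -0.0002 t 19.075 w 0.461 tilt z [ 0.008  0.001 -1.   ]
```

>>> {"name": "advance", "arguments": {"deltas": [[-0.02, -0.05, 0, 0], [-0.02, -0.05, 0, 0], [0, -0.008, 0, 0], [0, 0, 0, 0], [0, 0, 0, 0]]}}

```text
time: 19.7
tool_pos: [0.4532, -0.0067, 0.1082]
tcp_rot: [1.653, 2.671, 0.001]
wrist_force: [1.2, -0.1, -2.4]
width: 0.465
grip_force: 41.3
```

>>> {"name": "advance", "arguments": {"deltas": [[0, 0, 0.04, 0], [0, 0, 0.035, 0], [0, 0, 0.01, 0], [0, 0, 0, 0]]}}

```text
time: 20.2
tool_pos: [0.4524, -0.0069, 0.0228]
tcp_rot: [-1.652, -2.671, 0.001]
wrist_force: [0.4, 1.4, -0.8]
width: 0.46
grip_force: 41.3
```

>>> {"name": "advance", "arguments": {"deltas": [[0, 0, 0.003, 0], [0, 0, 0, 0]]}}

```text
time: 20.45
tool_pos: [0.4534, -0.0074, 0.0212]
tcp_rot: [1.653, 2.669, 0.002]
wrist_force: [-0.7, -0.2, -1.2]
width: 0.461
grip_force: 41.3
```

```bash
python3 -c "from h import *;go(.0,.105,.0175)"
```

```text
shift [-0.0007 -0.0003  0.0037] yaw err -0.0 t 20.45 w 0.461 tilt z [ 0.002 -0.    -1.   ]
```

>>> {"name": "advance", "arguments": {"deltas": [[0, 0, 0.0025, 0], [0, 0, 0, 0]]}}

```text
time: 20.7
tool_pos: [0.4523, -0.0074, 0.0179]
tcp_rot: [1.654, 2.671, 0.0]
wrist_force: [-0.1, 1.0, -1.7]
width: 0.462
grip_force: 41.3
```

>>> {"name": "advance", "arguments": {"deltas": [[0, 0, 0.0015, 0], [0, 0, 0, 0]]}}

```text
time: 20.95
tool_pos: [0.4525, -0.0074, 0.0169]
tcp_rot: [1.654, 2.671, 0.0]
wrist_force: [-1.7, 0.3, 5.3]
width: 0.463
grip_force: 42.0
```

```bash
python3 -c "from h import *;go(.0,.105,.0175)"
```

```text
shift [-0.001   0.0006 -0.0006] yaw err 0.0 t 20.95 w 0.463 tilt z [ 0. -0. -1.]
```

>>> {"name": "advance", "arguments": {"deltas": [[0, 0, -0.0005, 0], [0, 0, 0, 0], [0, 0, 0, 0], [0, 0, 0, 0]], "finger_gap": 1.0}}

```text
time: 21.45
tool_pos: [0.4522, -0.0073, 0.0166]
tcp_rot: [-1.654, -2.671, 0.0]
wrist_force: [-0.5, 0.1, -0.1]
width: 1.005
grip_force: 0.0
```

>>> {"name": "advance", "arguments": {"deltas": [[0, 0, -0.05, 0], [0, 0, -0.05, 0], [-0.02, 0.053, 0, 0], [-0.0205, 0.053, 0, 0], [0, 0, 0, 0]]}}

```text
time: 22.08
tool_pos: [0.5689, 0.0039, 0.1168]
tcp_rot: [1.652, 2.67, 0.002]
wrist_force: [-0.7, -0.4, -1.0]
width: 0.996
grip_force: 0.0
```

>>> {"name": "advance", "arguments": {"deltas": [[0, 0, 0, 0], [0, 0, 0, 0]]}}

```text
time: 22.32
tool_pos: [0.5635, 0.0036, 0.1161]
tcp_rot: [-1.653, -2.67, 0.001]
wrist_force: [-0.3, 0.4, 0.5]
width: 1.002
grip_force: 0.0
```

```bash
python3 -c "from h import *;go(-.0395,-.0005,.033)"
```

```text
shift [-0.001   0.0019  0.0831] yaw err 0.0002 t 22.325 w 1.002 tilt z [-0.002  0.    -1.   ]
```

>>> {"name": "advance", "arguments": {"deltas": [[-0.001, 0.0019, 0.03, 0], [0, 0, 0.03, 0], [0, 0, 0.023, 0], [0, 0, 0, 0]]}}

```text
time: 22.82
tool_pos: [0.5641, 0.0036, 0.0318]
tcp_rot: [-1.652, -2.667, 0.004]
wrist_force: [-0.6, -1.1, 0.1]
width: 1.001
grip_force: 0.0
```

>>> {"name": "advance", "arguments": {"deltas": [[0, 0, 0, 0], [0, 0, 0, 0], [0, 0, 0, 0], [0, 0, 0, 0], [0, 0, 0, 0]], "finger_gap": 0.0, "squeeze": 45}}

```text
time: 23.45
tool_pos: [0.5688, 0.0035, 0.0356]
tcp_rot: [1.652, 2.669, 0.002]
wrist_force: [-1.5, 0.3, 6.8]
width: 0.572
grip_force: 47.4
```

>>> {"name": "advance", "arguments": {"deltas": [[0, 0, -0.03, 0], [0, 0, -0.045, 0], [0, 0, 0, 0]]}}

```text
time: 23.82
tool_pos: [0.5709, 0.0035, 0.1132]
tcp_rot: [1.65, 2.664, 0.007]
wrist_force: [0.9, -0.6, -1.6]
width: 0.578
grip_force: 47.4
```

```bash
python3 -c "from h import *;go(.041,0,.1)"
```

```text
shift [ 0.083  -0.0054  0.0128] yaw err 0.0 t 23.825 w 0.578 tilt z [ 0.009 -0.    -1.   ]
```

>>> {"name": "advance", "arguments": {"deltas": [[0.04, 0, 0, 0], [0.04, -0.001, 0, 0], [0, 0, 0, 0], [0, 0, 0, 0], [0, 0, 0, 0]]}}

```text
time: 24.45
tool_pos: [0.5311, 0.0741, 0.1083]
tcp_rot: [-1.655, -2.67, 0.001]
wrist_force: [-0.4, 0.5, -2.0]
width: 0.574
grip_force: 47.3
```

```bash
python3 -c "from h import *;go(.041,0,.042)"
```

```text
shift [ 0.002  -0.001   0.0663] yaw err 0.0007 t 24.45 w 0.574 tilt z [-0. -0. -1.]
```

>>> {"name": "advance", "arguments": {"deltas": [[0.002, -0.001, 0.03, 0], [0, 0, 0.03, 0], [0, 0, 0.008, 0], [0, 0, 0, 0], [0, 0, 0, 0]]}}

```text
time: 25.08
tool_pos: [0.5304, 0.076, 0.042]
tcp_rot: [1.653, 2.669, 0.002]
wrist_force: [0.3, -1.1, -1.4]
width: 0.571
grip_force: 47.2
```

>>> {"name": "advance", "arguments": {"deltas": [[0, 0, 0.0025, 0], [0, 0, 0, 0]]}}

```text
time: 25.32
tool_pos: [0.5294, 0.0761, 0.0387]
tcp_rot: [1.653, 2.67, 0.001]
wrist_force: [-0.1, -0.7, -2.4]
width: 0.577
grip_force: 47.2
```

>>> {"name": "advance", "arguments": {"deltas": [[0, 0, 0.002, 0], [0, 0, 0, 0]]}}

```text
time: 25.58
tool_pos: [0.5288, 0.0761, 0.0361]
tcp_rot: [-1.654, -2.671, 0.0]
wrist_force: [-0.2, 0.5, -2.4]
width: 0.576
grip_force: 47.2
```

```bash
python3 -c "from h import *;go(.041,0,.035)"
```

```text
shift [-0.0008  0.      0.0011] yaw err -0.0001 t 25.575 w 0.576 tilt z [-0. -0. -1.]
```

>>> {"name": "advance", "arguments": {"deltas": [[0, 0, 0.0015, 0], [0, 0, 0, 0]]}}

```text
time: 25.82
tool_pos: [0.5291, 0.0761, 0.0356]
tcp_rot: [-1.654, -2.671, 0.0]
wrist_force: [-3.0, 0.0, 5.2]
width: 0.571
grip_force: 48.0
```

>>> {"name": "advance", "arguments": {"deltas": [[0, 0, 0.001, 0], [0, 0, 0, 0]]}}

```text
time: 26.08
tool_pos: [0.5291, 0.0761, 0.0355]
tcp_rot: [-1.653, -2.671, 0.0]
wrist_force: [-6.9, -0.4, 11.5]
width: 0.574
grip_force: 49.0
```

Down on the board. I'll release it and go to the parked 41 mm saw at (.4525, -.0074).

>>> {"name": "advance", "arguments": {"deltas": [[0, 0, -0.0005, 0], [0, 0, 0, 0], [0, 0, 0, 0], [0, 0, 0, 0]], "finger_gap": 1.0}}

```text
time: 26.58
tool_pos: [0.5289, 0.0761, 0.0339]
tcp_rot: [-1.654, -2.671, 0.0]
wrist_force: [-0.6, -0.5, -0.0]
width: 0.997
grip_force: 0.0
```

>>> {"name": "advance", "arguments": {"deltas": [[0, 0, -0.045, 0], [0, 0, -0.04, 0], [-0.02, -0.052, 0, 0], [-0.02, -0.052, 0, 0], [0, 0, 0, 0]]}}

```text
time: 27.2
tool_pos: [0.4507, -0.0078, 0.1184]
tcp_rot: [-1.657, -2.667, 0.003]
wrist_force: [0.9, 0.2, -0.5]
width: 0.994
grip_force: 0.0
```

>>> {"name": "advance", "arguments": {"deltas": [[0, 0, 0, 0], [0, 0, 0, 0]]}}

```text
time: 27.45
tool_pos: [0.4548, -0.0056, 0.1195]
tcp_rot: [1.652, 2.671, 0.001]
wrist_force: [0.5, -0.1, -0.5]
width: 0.999
grip_force: 0.0
```

```bash
python3 -c "from h import *;go(.001,.1044,.0155)"
```

```text
shift [-0.0007 -0.0018  0.104 ] yaw err -0.0007 t 27.45 w 0.999 tilt z [ 0.001  0.    -1.   ]
```

>>> {"name": "advance", "arguments": {"deltas": [[-0.0007, -0.0018, 0.035, 0], [0, 0, 0.035, 0], [0, 0, 0.033, 0], [0, 0, 0, 0]]}}

```text
time: 27.95
tool_pos: [0.4502, -0.0067, 0.0137]
tcp_rot: [-1.649, -2.667, 0.005]
wrist_force: [-0.5, -1.3, -0.3]
width: 0.997
grip_force: 0.0
```

>>> {"name": "advance", "arguments": {"deltas": [[0, 0, 0, 0], [0, 0, 0, 0], [0, 0, 0, 0], [0, 0, 0, 0], [0, 0, 0, 0]], "finger_gap": 0.0, "squeeze": 40}}

```text
time: 28.58
tool_pos: [0.454, -0.0075, 0.0179]
tcp_rot: [1.653, 2.669, 0.002]
wrist_force: [-1.7, 1.2, 5.3]
width: 0.455
grip_force: 40.3
```

>>> {"name": "advance", "arguments": {"deltas": [[0, 0, -0.045, 0], [0, 0, -0.045, 0], [0, 0, 0, 0], [0, 0, 0, 0]]}}

```text
time: 29.08
tool_pos: [0.452, -0.0075, 0.1059]
tcp_rot: [-1.654, -2.671, 0.0]
wrist_force: [0.7, -1.3, -2.3]
width: 0.461
grip_force: 41.5
```

```bash
python3 -c "from h import *;go(-.041,0,.1)"
```

```text
shift [-0.0422  0.1061  0.0059] yaw err 0.0002 t 29.075 w 0.461 tilt z [-0. -0. -1.]
```

>>> {"name": "advance", "arguments": {"deltas": [[-0.021, 0.052, 0, 0], [-0.021, 0.054, 0, 0], [0, 0, 0, 0], [0, 0, 0, 0], [0, 0, 0, 0]]}}

```text
time: 29.7
tool_pos: [0.5639, 0.0021, 0.1049]
tcp_rot: [-1.653, -2.669, 0.002]
wrist_force: [-1.2, -0.5, -1.2]
width: 0.459
grip_force: 41.5
```

```bash
python3 -c "from h import *;go(-.041,0,.041)"
```

```text
shift [-0.0011  0.0018  0.0639] yaw err 0.0001 t 29.7 w 0.459 tilt z [-0.003  0.    -1.   ]
```

>>> {"name": "advance", "arguments": {"deltas": [[-0.0006, 0.001, 0.03, 0], [0, 0, 0.028, 0], [0, 0, 0.008, 0], [0, 0, 0, 0], [0, 0, 0, 0]]}}

```text
time: 30.32
tool_pos: [0.5682, 0.002, 0.0416]
tcp_rot: [1.653, 2.669, 0.002]
wrist_force: [-0.1, 0.2, -0.6]
width: 0.463
grip_force: 41.5
```

>>> {"name": "advance", "arguments": {"deltas": [[0, 0, 0.0025, 0], [0, 0, 0, 0]]}}

```text
time: 30.58
tool_pos: [0.5675, 0.0021, 0.0382]
tcp_rot: [1.653, 2.671, 0.001]
wrist_force: [0.5, -0.1, -2.5]
width: 0.458
grip_force: 41.5
```

>>> {"name": "advance", "arguments": {"deltas": [[0, 0, 0.0015, 0], [0, 0, 0, 0]]}}

```text
time: 30.82
tool_pos: [0.5671, 0.0021, 0.036]
tcp_rot: [-1.654, -2.671, 0.0]
wrist_force: [-0.0, 0.0, -1.1]
width: 0.463
grip_force: 41.5
```

```bash
python3 -c "from h import *;go(-.041,0,.035)"
```

```text
shift [ 0.0005 -0.0012  0.001 ] yaw err -0.0 t 30.825 w 0.463 tilt z [-0.  0. -1.]
```

>>> {"name": "advance", "arguments": {"deltas": [[0, -0.001, 0.0015, 0], [0, 0, 0, 0]]}}

```text
time: 31.08
tool_pos: [0.5671, 0.0021, 0.0359]
tcp_rot: [1.654, 2.67, 0.002]
wrist_force: [-2.3, 3.2, 5.6]
width: 0.459
grip_force: 42.2
```

>>> {"name": "advance", "arguments": {"deltas": [[0, 0, 0.001, 0], [0, 0, 0, 0]]}}

```text
time: 31.32
tool_pos: [0.5671, 0.002, 0.0359]
tcp_rot: [1.654, 2.67, 0.002]
wrist_force: [-4.1, 2.0, 12.1]
width: 0.461
grip_force: 42.9
```

>>> {"name": "advance", "arguments": {"deltas": [[0, 0, -0.0005, 0], [0, 0, 0, 0], [0, 0, 0, 0], [0, 0, 0, 0]], "finger_gap": 1.0}}

```text
time: 31.82
tool_pos: [0.5661, 0.0016, 0.0339]
tcp_rot: [-1.654, -2.671, 0.0]
wrist_force: [0.5, -0.8, 0.2]
width: 1.002
grip_force: 0.0
```

>>> {"name": "advance", "arguments": {"deltas": [[0, 0, -0.05, 0], [0, 0, -0.05, 0], [0, -0.06, -0.03, 0], [0, -0.06, -0.03, 0], [0, -0.05, 0, 0]]}}

```text
time: 32.45
tool_pos: [0.4218, -0.0715, 0.1928]
tcp_rot: [1.65, 2.667, 0.002]
wrist_force: [0.6, -0.6, 1.0]
width: 0.997
grip_force: 0.0
```

>>> {"name": "advance", "arguments": {"deltas": [[0, 0, 0, 0], [0, 0, 0, 0], [0, 0, 0, 0]]}}

```text
time: 32.83
tool_pos: [0.4224, -0.0702, 0.19]
tcp_rot: [-1.653, -2.672, -0.0]
wrist_force: [0.2, -0.6, -0.5]
width: 0.998
grip_force: 0.0
```

```bash
python3 - <<'E'
from workcell import bot
import cv2
a=bot.read_camera("top")[160:340,230:470,::-1];cv2.imwrite("pics/t3.png",cv2.resize(a,None,fx=3.3,fy=3.3,interpolation=cv2.INTER_CUBIC))
cv2.imwrite("pics/s3.png",bot.read_camera("scene")[150:390,180:500,::-1].repeat(2,0).repeat(2,1))
E
```

```text
(no output)
```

View pics/t3.png

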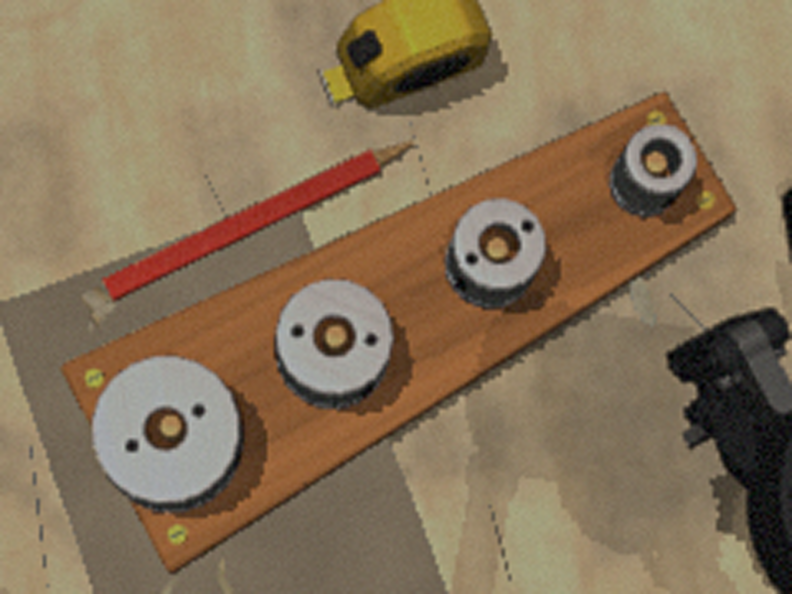

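View pics/s3.png

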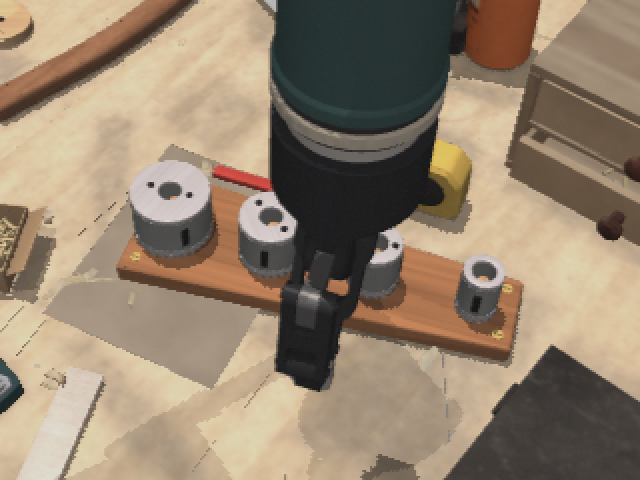

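The top view shows the saws in order: 64 mm at (167,430), 51 mm at (335,337), 41 mm at (498,246) and 32 mm at (658,160). Each dowel end shows near the middle of its cap hole, and the tape measure hasn't moved. In the scene view they stand flat on the board and the gripper is clear. I'll hand the job in.

```bash
python3 -c "from workcell import bot;print(bot.finish_job())"
```

```text
the job is handed in; nothing more can be done
None
```

The four hole saws now stand in size order on their own dowels, 64 mm at the wide end to 32 mm at the narrow end, seated and centred as far as the cameras show, and the job was handed in at about 33 s (no verdict was returned).

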